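# Lock the battery hatch of the moisture meter

## Task

The battery hatch of the blue seed-moisture meter is unlocked. Take the red-handled blade key from its black stand, put its blade in the slotted lock on the blue meter and turn the lock a quarter turn clockwise, up to its stop. Then stand the key back upright in the hole of its stand, fully down, and let go.

Things in the scene. Friction and masses are not known exactly. Their poses are not given: they have to be found in the camera images.
- key_grip (a point): Centre of the red flat handle, 32 (x) x 12 (y) x 52 mm tall, of a loose 60 g blade key upright in its black stand. Grasp from above across the 12 mm. Below the handle: dark round collar 48 mm across, 6 thick; then a steel blade 24 wide (along x), 4 thick, 13 long. Point is 25 mm above the collar's top, 31 above its underside, 44 above the blade tip. z up.
- lock_slot (a point): Steel lock head, 54 mm across, top 66 mm above table, on the fixed blue meter (104x150x48 mm; a white twin, already locked, is no part of the job). Point: turning axis, at the head's top; x along the slot, z up. Slot crosses the head, open-ended, 14 mm deep, 8 wide, lips bevelled to 16 mm over the top 6 mm. The key is home when its collar is at or just above the head's top.
- lock (a joint): Turn of the blue meter's lock head, rad: near 0 = unlocked (white tab on its rim by the red dot), grows clockwise seen from above, 1.57 = locked, a hard stop (tab by the green dot). It stays where left and takes about 0.12 N m; the blade has about 10 degrees of play in the slot.
- stand_hole (a point): Black stand, fixed block 80x80 mm, 24 mm high. Point: centre of the mouth of its round through hole (34 mm across, bevelled lip), level with the block's top; z up. The key stands with its blade in the hole and its collar on the block's top, so that its handle centre is 31 mm above this point; any turn about the vertical will do.

How it is judged:
On the way, in this order (a step that is already met when the one before it is completed fails the run):
1. the key's blade is down in the slot of the blue meter's lock, which is not yet turned (horizontal distance between key_grip and lock_slot below 0.015 m and z of key_grip in the frame of lock_slot below 0.038 m and value of joint lock below 0.6 rad), for 0.1 s.
2. the lock is turned up to its stop (within 18 degrees) with the blade still in the slot (horizontal distance between key_grip and lock_slot below 0.018 m and z of key_grip in the frame of lock_slot below 0.04 m and value of joint lock above 1.25 rad), for 0.1 s.
At the end, for the whole second after the job is handed in: The lock is within 18 degrees of its stop (joint above 1.25 rad), and the key stands released in its stand: within 15 mm of the hole's centre, collar within 5 mm of the block's top, within 10 degrees of upright (value of joint lock above 1.25 rad and horizontal distance between key_grip and stand_hole below 0.015 m and z of key_grip in the frame of stand_hole between 0.026 and 0.036 m and angle between key_grip's own z axis and vertical below 0.17 rad); the robot touches nothing.
It also fails if it takes over 51 s, if anything falls off the work surface, if the arm or the gripper's body presses on something with over 40 N, if the wrist force passes 120 N, or if a joint passes its speed limit or range.

## Robot

A 7-joint arm with a two-finger parallel gripper is mounted at the origin on a cart in front of the work surface, level with it; the furniture and walls round the work are solid. World frame = base frame: x ahead of the robot, y to its left, z up, the work surface at z = 0. Lengths are in m, angles in rad, forces in N, time in s.
With the tool pointing down it reaches from about 0.4 to 0.875 m from the base axis. Payload 19.3 kg.
Tool frame: the origin (TCP) lies at the very end of the fingers, on their centre line; the grasp point (between the pads) lies 19 mm behind it; z points along the fingers, y is the line along which they close (so a half turn about z gives the same grasp; the last joint's range is limited). The gripper opens to 85 mm and grips with 20 to 120 N. Pads are 22 mm wide; open, the fingers measure 114 mm over their backs; the gripper's body (76 mm by 85 mm) begins 54 mm behind the grasp point. The pads swing forward as they close: fully open they stand 13 mm farther back than shut.
Start: joints at [1.114, 0.521, -0.036, 1.599, 0.021, 1.021, -0.113], TCP at [0.236, -0.579, 0.231] pointing down, gripper open.
Joint ranges: [-2.91, 2.91], [-0.3, 2.13], [-1.5, 1.42], [0.17, 2.43], [-1.26, 4.41], [0.16, 1.93], [-2.52, 2.52]. Speed limits (rad/s): [1.89, 1.89, 2.39, 2.39, 3.01, 3.01, 3.01].

## Interface

Orientations are given as [roll, pitch, yaw] about the fixed x, y, z axes, in that order (R = Rz(yaw) Ry(pitch) Rx(roll)).
In Python, from workcell import monitor, optics, job_done gives the robot as it stands.
- The arm moves only by the shell command python3 -m handwheel 'ROWS' [FORCE]. ROWS is JSON, a list of rows, each an object of numbers: "dx", "dy", "dz": the shift along the tool's x, y, z in cm; "wx", "wy", "wz": the turn, a rotation vector about the tool's x, y, z in rad; "claw": the opening in per cent of the stroke, from 0 (shut) to 100 (fully open). A call has 1 to 8 rows; each row shifts and turns the commanded pose from where the row before left it, along the tool's axes as they then stand; what a row does not reach is not made up. A row lasts 1/8 s, in which the tool goes at most 62.5 mm and 10.7 degrees, less where a joint would pass 70% of its speed; a pose out of reach is approached as far as the arm can. A call with a gripper value outside its range is refused whole. The fingers move at their own pace and stop on an object; FORCE is the grip in N (left out, the last holds). Time passes only in rows, so rows that do not move let the fingers close. It gives the time, the measured TCP pose, the force, the opening and the grip force at its end, in the units of the state.
- monitor.observe(): the state, without advancing time (a new reading comes with each control period).
- optics.grab_frame(name): name is "scene" or "top" or "wrist"; returns a dict with "frame" (480x640x3 uint8, blue, green, red), "fovy" (degrees; the focal length in pixels is half the picture's height over the tangent of half this angle, whatever the lens; pixels are square), "cx", "cy" (the principal point, pixels), "R" (3x3) and "t" (3): a world point X has camera coordinates R X + t. Camera axes: x right, y down, z forward; pixel columns grow to the right and rows downward; lengths in m; the calibration is good to about 2 mm. A picture is of the moment at which its call begins. There is no depth.
- job_done(): hands the job in; it is judged then, once.
Trained networks look in the newest picture that a camera, given by its name, has taken for a name from the list of things; names that differ only in an ending like _2 or _b are one class to them, and where a whole thing is asked for, a point or a joint stands for the part that bears it (a point fixed in the world has none). Each returns a list of dicts, best first, with "p" (0 to 1); they miss things now and then, are a little off and sometimes report something else, mostly with a low value. They report only what shows in the picture. A call takes as long as a camera call.
- optics.masks_of(name, camera): "region" (480x640 bool, what is visible of it) and "rect" ([left, top, width, height] in pixels, round what is visible of it).
The state is a dict: "clock": time; "qpos": joint angles; "qd": joint speeds; "joint_efforts": joint torques, N m; "position": TCP position; "tool_rot": TCP orientation; "force": force on the tool from outside, world axes, zero at the start; "moment": the same for the moment, N m; "grip_width": finger opening in m; "finger_force": force on a finger pad.
Only numpy, scipy, OpenCV 4.12 (cv2) and the standard library are available. Lean on these libraries where they do the work, as an engineer would, in place of code of your own. Each camera call takes 0.05 s, during which the arm holds its last target. There are 200 camera calls.

## Working session

There is one attempt and no reset: what is moved stays moved. The work goes in short steps, Python scripts to look and compute and a shell command to move; the robot and the scene stay as the last step left them, time stands still between calls to the robot, and variables do not carry over. Pictures are saved under pics/ and viewed, at most 11 in all, crops included, and the job is handed in when it is done.

```bash
mkdir -p pics
cat > h.py <<'E'
import numpy as np, cv2
from workcell import monitor, optics
def ray(f,u,v):
    F=240/np.tan(np.radians(f["fovy"])/2)
    d=np.array([(u-f["cx"])/F,(v-f["cy"])/F,1.]); R=np.array(f["R"]);t=np.array(f["t"])
    return -R.T@t, R.T@d
def at(f,u,v,z):
    o,d=ray(f,u,v); return o+d*(z-o[2])/d[2]
def proj(f,X):
    F=240/np.tan(np.radians(f["fovy"])/2); c=np.array(f["R"])@X+np.array(f["t"])
    return f["cx"]+F*c[0]/c[2], f["cy"]+F*c[1]/c[2]
E
python3 - <<'E'
from h import *
s=monitor.observe(); print(s)
ims=[]
for c in ("top","scene"):
    f=optics.grab_frame(c); cv2.imwrite(f"pics/{c}0.png",f["frame"])
    print(c,f["fovy"],f["cx"],f["cy"],np.round(f["R"],3).tolist(),np.round(f["t"],3).tolist())
    for n in ("key_grip","lock_slot","lock","stand_hole"):
        for m in optics.masks_of(n,c)[:3]:
            ys,xs=np.nonzero(m["region"]); print(n,round(m["p"],2),m["rect"],xs.mean().round(1),ys.mean().round(1))
E
```

```text
{'clock': 0.0, 'qpos': array([ 1.11380876,  0.52203129, -0.03631819,  1.60001871,  0.02120158,
        1.02110224, -0.11278091]), 'qd': array([-1.91653460e-03,  1.28134233e-04, -5.69766164e-04,  7.25924725e-04,
       -2.07370084e-05, -7.51622177e-04,  6.07619759e-04]), 'joint_efforts': array([-2.20046513e-04, -9.27111769e+01,  1.98063187e+00, -3.69933450e+01,
        1.79886434e-02,  8.05425108e-03,  5.67776840e-05]), 'position': array([ 0.23558734, -0.57852218,  0.23071124]), 'tool_rot': array([-3.14042160e+00,  9.04618436e-05,  3.86789766e-01]), 'force': array([ 0.71050527, -0.53382567, -0.27183012]), 'moment': array([ 0.06699367, -0.02681667, -0.02604942]), 'finger_force': 0.0, 'grip_width': 0.08535377541257524}
top 55.979005397182604 314.44146401953253 236.31381618787375 [[0.018, -1.0, -0.014], [-0.995, -0.017, -0.097], [0.096, 0.016, -0.995]] [-0.047, 0.502, 0.952]
key_grip 0.74 [262.7, 219.4, 23.7, 18.9] 273.1 228.9
lock_slot 0.87 [424.3, 260.3, 27.2, 32.5] 438.5 277.0
lock 0.92 [428.4, 265.7, 25.2, 26.0] 438.8 277.5
stand_hole 0.97 [252.1, 207.3, 42.2, 43.9] 274.6 230.1
scene 45.06691988110976 316.38527669458745 227.583720777856 [[-0.721, -0.692, -0.024], [-0.357, 0.4, -0.844], [0.594, -0.6, -0.536]] [0.32, 0.249, 0.914]
key_grip 0.86 [263.7, 234.1, 22.7, 33.7] 273.1 251.6
lock_slot 0.89 [404.1, 190.1, 27.6, 16.8] 414.9 197.8
lock 0.61 [402.8, 185.8, 22.7, 22.1] 414.5 197.7
stand_hole 0.66 [249.1, 246.9, 55.3, 36.2] 275.3 267.3
```

Run:
```python
from h import *
import json
a=cv2.imread("pics/top0.png"); b=cv2.imread("pics/scene0.png")
cv2.imwrite("pics/both.png",np.hstack([cv2.resize(a[170:350,200:500],None,fx=2.6,fy=2.6)]))
cv2.imwrite("pics/both2.png",cv2.resize(b,(640,480)))
ft=optics.grab_frame("top"); fs=optics.grab_frame("scene")
print("key",at(ft,273.1,228.9,.06),at(fs,273.1,251.6,.055))
print("lock",at(ft,438.6,277.2,.066),at(fs,414.7,197.8,.064))
```

```text
key [0.5135846  0.04744343 0.06      ] [0.50202343 0.06126868 0.055     ]
lock [ 0.41932865 -0.29413387  0.066     ] [ 0.41101146 -0.28624726  0.064     ]
```

View pics/both.png

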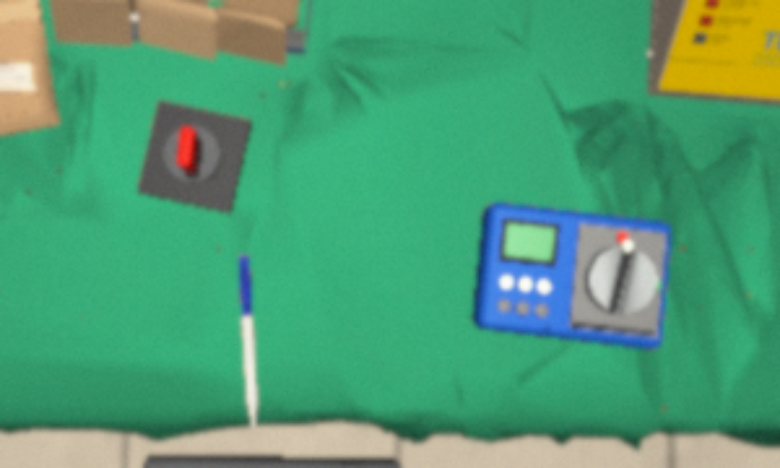

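View pics/both2.png

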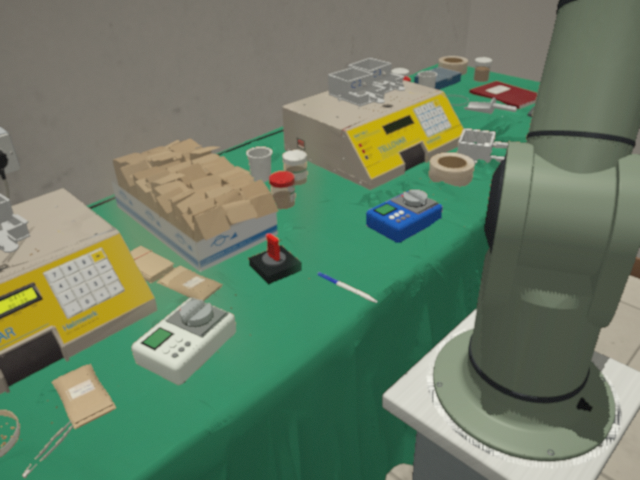

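The top view shows the red handle at about (272,228) on its black stand, and the blue meter's lock at about (440,277). The slot runs roughly along world x, and the white tab is by the red dot. The scene view agrees, with the white twin farther left. I'll pass over the lock first.

```bash
python3 -m handwheel '[{"dx":4.4,"dy":-4},{"dx":4.4,"dy":-4},{"dx":4.4,"dy":-4},{"dx":4.4,"dy":-4},{"dx":4.4,"dy":-4},{"wz":0.18},{"wz":0.18},{"wz":0.1}]' 20
python3 - <<'E'
from h import *
f=optics.grab_frame("wrist"); cv2.imwrite("pics/w1.png",f["frame"])
s=monitor.observe(); print(s["position"],s["tool_rot"],s["qpos"].round(2), s["clock"])
for n in ("lock_slot","lock"):
    for m in optics.masks_of(n,"wrist")[:3]:
        ys,xs=np.nonzero(m["region"]); print(n,round(m["p"],2),m["rect"],xs.mean(),ys.mean(),at(f,xs.mean(),ys.mean(),.066))
print(proj(f,s["position"]), proj(f,np.r_[s["position"][:2],.066]))
E
```

```text
[ 0.23574883 -0.57881703  0.23127618] [-3.14155710e+00  5.30040588e-06  3.86784241e-01] [ 1.11  0.52 -0.04  1.6   0.02  1.02 -0.11] 0.65
(np.float64(319.47285110659277), np.float64(310.03071331898377)) (np.float64(318.6524405804953), np.float64(217.7573779779547))schema error: expected keys dx, dy, dz, wx, wy, wz, claw
```

View pics/w1.png

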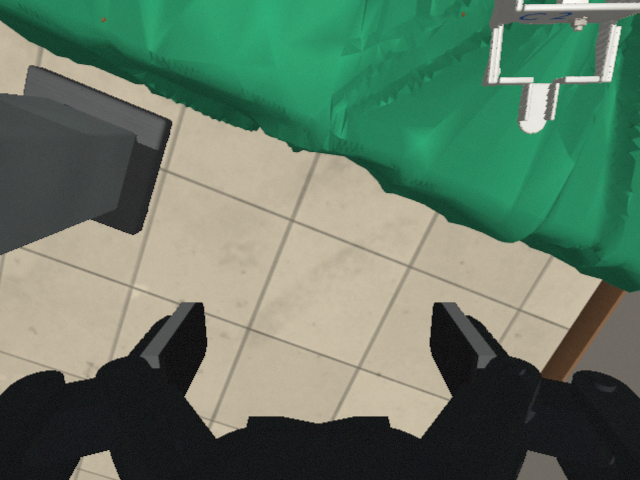

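The wrist view shows only the floor, the table edge and the open fingers at about (200,330) and (440,330). The move was refused because every row needs all seven keys, so I'll write them all out.

```bash
python3 -m handwheel '[{"dx":4.4,"dy":-4,"dz":0,"wx":0,"wy":0,"wz":0,"claw":100},{"dx":4.4,"dy":-4,"dz":0,"wx":0,"wy":0,"wz":0,"claw":100},{"dx":4.4,"dy":-4,"dz":0,"wx":0,"wy":0,"wz":0,"claw":100},{"dx":4.4,"dy":-4,"dz":0,"wx":0,"wy":0,"wz":0,"claw":100},{"dx":4.4,"dy":-4,"dz":0,"wx":0,"wy":0,"wz":0,"claw":100},{"dx":0,"dy":0,"dz":0,"wx":0,"wy":0,"wz":0.18,"claw":100},{"dx":0,"dy":0,"dz":0,"wx":0,"wy":0,"wz":0.18,"claw":100},{"dx":0,"dy":0,"dz":0,"wx":0,"wy":0,"wz":0.12,"claw":100}]' 20
python3 - <<'E'
from h import *
f=optics.grab_frame("wrist"); cv2.imwrite("pics/w2.png",f["frame"])
s=monitor.observe(); print(s["position"],s["tool_rot"],s["qpos"].round(2), s["clock"])
for n in ("lock_slot","lock"):
    for m in optics.masks_of(n,"wrist")[:3]:
        ys,xs=np.nonzero(m["region"]); print(n,round(m["p"],2),m["rect"],xs.mean(),ys.mean(),at(f,xs.mean(),ys.mean(),.066))
E
```

```text
clock: 1.75
position: [0.3642, -0.3105, 0.2315]
tool_rot: [3.141, -0.0, -0.098]
force: [-0.1, -0.1, -0.5]
grip_width: 0.0854
finger_force: 0.0
[ 0.36414604 -0.31058273  0.23143419] [ 3.14143815e+00 -2.63651955e-04 -1.03449289e-01] [ 0.61  0.29 -0.03  1.97  0.01  0.88 -1.1 ] 1.8
lock_slot 0.74 [257.7, 108.0, 71.2, 75.3] 293.19645221074927 148.3868149324861 [ 0.42152105 -0.29594178  0.066     ]
lock 0.93 [258.2, 112.7, 70.3, 70.7] 293.0548309821666 148.4785733297844 [ 0.42146218 -0.29582284  0.066     ]
```

View pics/w2.png

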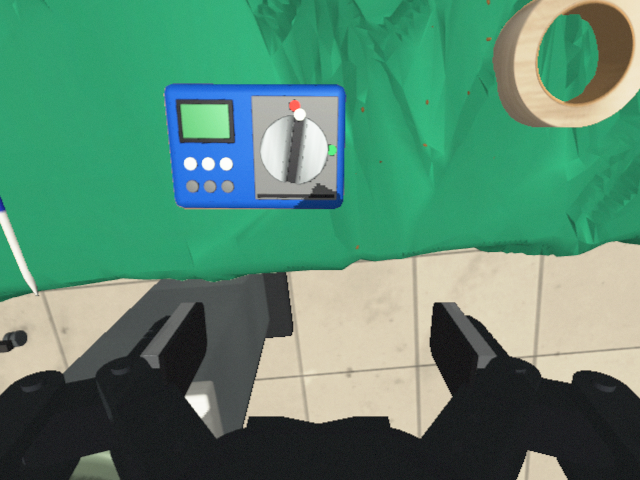

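The wrist view shows the blue lock head centred at about (294,149). The slot runs from (300,115) to (291,182), with the white tab beside the red dot. Joint 7's range means the clockwise turn has to start from the grasp's half-turn twin (yaw near +3). I'll go to the key and turn on the way.

```bash
python3 - <<'E'
from h import *
im=cv2.imread("pics/w2.png"); f=optics.grab_frame("wrist")
g=cv2.cvtColor(im,cv2.COLOR_BGR2GRAY); yy,xx=np.mgrid[:480,:640]
m=(g<90)&((xx-294)**2+(yy-149)**2<27**2); m=m.astype(np.uint8)
p=np.argwhere(m)[:,::-1].astype(np.float32); l=cv2.fitLine(p,cv2.DIST_HUBER,0,.01,.01).ravel()
a=at(f,l[2]-20*l[0],l[3]-20*l[1],.062); b=at(f,l[2]+20*l[0],l[3]+20*l[1],.062)
d=(b-a)*np.sign(b[0]-a[0]); print(len(p),l,a,b,"slot yaw",np.arctan2(d[1],d[0]))
E
python3 -m handwheel '[{"dx":1.6,"dy":-5.3,"dz":0,"wx":0,"wy":0,"wz":0,"claw":100},{"dx":1.6,"dy":-5.3,"dz":0,"wx":0,"wy":0,"wz":0,"claw":100},{"dx":1.6,"dy":-5.3,"dz":0,"wx":0,"wy":0,"wz":0,"claw":100},{"dx":1.6,"dy":-5.3,"dz":0,"wx":0,"wy":0,"wz":0,"claw":100},{"dx":1.6,"dy":-5.3,"dz":0,"wx":0,"wy":0,"wz":0,"claw":100},{"dx":1.6,"dy":-5.3,"dz":0,"wx":0,"wy":0,"wz":0,"claw":100},{"dx":1.6,"dy":-5.3,"dz":0,"wx":0,"wy":0,"wz":0,"claw":100},{"dx":0,"dy":0,"dz":0,"wx":0,"wy":0,"wz":-0.18,"claw":100}]'
python3 -m handwheel '[{"dx":0,"dy":0,"dz":0,"wx":0,"wy":0,"wz":-0.18,"claw":100},{"dx":0,"dy":0,"dz":0,"wx":0,"wy":0,"wz":-0.18,"claw":100},{"dx":0,"dy":0,"dz":0,"wx":0,"wy":0,"wz":-0.18,"claw":100},{"dx":0,"dy":0,"dz":0,"wx":0,"wy":0,"wz":-0.18,"claw":100},{"dx":0,"dy":0,"dz":0,"wx":0,"wy":0,"wz":-0.18,"claw":100},{"dx":0,"dy":0,"dz":0,"wx":0,"wy":0,"wz":-0.18,"claw":100},{"dx":0,"dy":0,"dz":0,"wx":0,"wy":0,"wz":-0.18,"claw":100},{"dx":0,"dy":0,"dz":0,"wx":0,"wy":0,"wz":-0.18,"claw":100}]' >/dev/null
python3 -m handwheel '[{"dx":0,"dy":0,"dz":0,"wx":0,"wy":0,"wz":-0.18,"claw":100},{"dx":0,"dy":0,"dz":0,"wx":0,"wy":0,"wz":-0.18,"claw":100},{"dx":0,"dy":0,"dz":0,"wx":0,"wy":0,"wz":-0.18,"claw":100},{"dx":0,"dy":0,"dz":0,"wx":0,"wy":0,"wz":-0.18,"claw":100},{"dx":0,"dy":0,"dz":0,"wx":0,"wy":0,"wz":-0.18,"claw":100},{"dx":0,"dy":0,"dz":0,"wx":0,"wy":0,"wz":-0.18,"claw":100},{"dx":0,"dy":0,"dz":0,"wx":0,"wy":0,"wz":-0.18,"claw":100},{"dx":0,"dy":0,"dz":0,"wx":0,"wy":0,"wz":0,"claw":100}]'
python3 - <<'E'
from h import *
f=optics.grab_frame("wrist"); cv2.imwrite("pics/w3.png",f["frame"])
s=monitor.observe(); print(s["position"],s["tool_rot"],s["qpos"].round(2), s["clock"])
for n,z in (("key_grip",.07),("stand_hole",.024)):
    for m in optics.masks_of(n,"wrist")[:3]:
        ys,xs=np.nonzero(m["region"]); print(n,round(m["p"],2),m["rect"],xs.mean(),ys.mean(),at(f,xs.mean(),ys.mean(),z))
E
```

```text
350 [ 1.1173170e-01 -9.9373841e-01  2.9347717e+02  1.5474191e+02] [ 0.40072393 -0.29144322  0.062     ] [ 0.43133175 -0.29840203  0.062     ] slot yaw -0.22355375570786332
clock: 2.95
position: [0.5109, 0.0528, 0.2311]
tool_rot: [-3.14, -0.0, 0.097]
force: [-0.1, -0.4, 1.0]
grip_width: 0.0853
finger_force: 0.0
clock: 4.95
position: [0.5101, 0.0481, 0.2312]
tool_rot: [3.141, -0.0, 2.787]
force: [-0.3, -0.4, 0.3]
grip_width: 0.0855
finger_force: 0.0
[0.51014496 0.04808376 0.23126631] [ 3.14127571e+00 -2.29158176e-04  2.78390488e+00] [ 0.43  0.45 -0.85  1.86  0.4   1.01  0.62] 5.0
key_grip 0.94 [295.3, 188.4, 53.1, 60.8] 321.2232101076275 215.9288722508189 [0.50931204 0.05201093 0.07      ]
stand_hole 0.71 [268.1, 163.7, 96.5, 93.0] 318.7840776699029 208.06990291262136 [0.51146966 0.0491873  0.024     ]
```

View pics/w3.png

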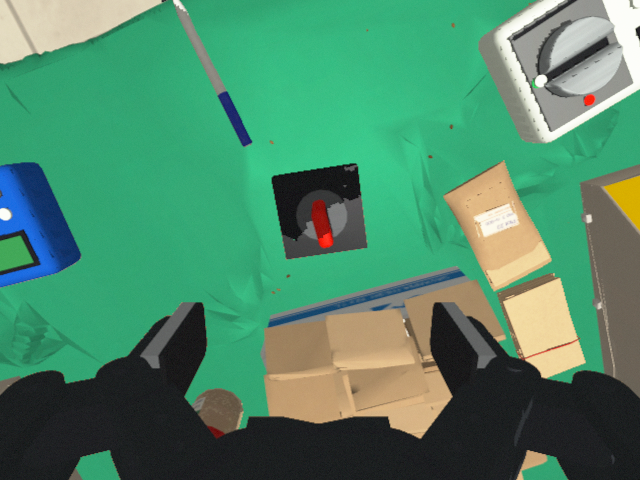

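The wrist view shows the key at (322,220) on the stand, collar centre near (322,215), with a carton about 7 cm beyond on the +x side. I'll fit the handle's box to its red silhouette for a position and yaw.

Run:
```python
from h import *
from scipy.optimize import minimize
f=optics.grab_frame("wrist"); im=f["frame"]
h=cv2.cvtColor(im,cv2.COLOR_BGR2HSV); red=(((h[...,0]<8)|(h[...,0]>172))&(h[...,1]>150)&(h[...,2]>60))
w=np.zeros_like(red); w[170:270,270:380]=1; red&=w
ys,xs=np.nonzero(red); print(red.sum(),xs.min(),xs.max(),ys.min(),ys.max())
c=np.array([[a,b,d] for a in(-.016,.016) for b in(-.006,.006) for d in(.030,.081)])
S=8
R8=cv2.resize(red.astype(np.uint8),None,fx=S,fy=S,interpolation=cv2.INTER_NEAREST)
def cost(q):
    x,y,t=q; cs,sn=np.cos(t),np.sin(t)
    P=[proj(f,np.array([x+cs*a-sn*b,y+sn*a+cs*b,d])) for a,b,d in c]
    hull=cv2.convexHull(np.float32([[(u+.5)*S,(v+.5)*S] for u,v in P])).astype(np.int32)
    m=np.zeros_like(R8); cv2.fillConvexPoly(m,hull,1); return (m!=R8).sum()/S/S
best=min((minimize(cost,[.51,.05,t],method="Nelder-Mead",options=dict(initial_simplex=[[.51,.05,t],[.515,.05,t],[.51,.055,t],[.51,.05,t+.1]])) for t in(2.9,3.0,3.1)),key=lambda r:r.fun)
print(best.x,best.fun)
s=monitor.observe(); p=s["position"];y=s["tool_rot"][2]; d=best.x[:2]-p[:2]
print("wz",-(best.x[2]-y),"dx,dy cm (now axes)",100*(d[0]*np.cos(y)+d[1]*np.sin(y)),100*(d[0]*np.sin(y)-d[1]*np.cos(y)),p)
y=best.x[2];print("dx,dy cm (after wz)",100*(d[0]*np.cos(y)+d[1]*np.sin(y)),100*(d[0]*np.sin(y)-d[1]*np.cos(y)))
```

```text
696 311 333 200 247
[0.51812883 0.04946199 2.99339175] 121.890625
wz -0.20916669183387215 dx,dy cm (now axes) -0.7078882131221289 0.39077447660201703 [0.51013022 0.04827739 0.23136798]
dx,dy cm (after wz) -0.7736015827771948 0.23526794291921677
```

```bash
python3 -m handwheel '[{"dx":0,"dy":0,"dz":0,"wx":0,"wy":0,"wz":-0.1,"claw":100},{"dx":0,"dy":0,"dz":0,"wx":0,"wy":0,"wz":-0.11,"claw":100},{"dx":-0.7,"dy":0.2,"dz":4.5,"wx":0,"wy":0,"wz":0,"claw":100},{"dx":0,"dy":0,"dz":4.5,"wx":0,"wy":0,"wz":0,"claw":100},{"dx":0,"dy":0,"dz":0,"wx":0,"wy":0,"wz":0,"claw":100}]'
python3 - <<'E'
from h import *
f=optics.grab_frame("wrist"); cv2.imwrite("pics/w4.png",f["frame"])
s=monitor.observe(); print(s["position"],s["tool_rot"],s["clock"])
p=s["position"]
for z in (.081,.055,.030): print(z,proj(f,np.r_[p[:2],z]))
for m in optics.masks_of("key_grip","wrist")[:2]: print(m["p"],m["rect"])
E
```

```text
clock: 5.78
position: [0.5159, 0.0493, 0.1395]
tool_rot: [-3.141, -0.004, 2.996]
force: [0.4, -0.1, 0.0]
grip_width: 0.0857
finger_force: 0.0
[0.51698189 0.0497325  0.1414384 ] [-3.14154947e+00 -1.59904500e-03  2.99655130e+00] 5.825
0.081 (np.float64(317.732430994025), np.float64(262.77934744729833))
0.055 (np.float64(317.8134415881464), np.float64(248.71616172974035))
0.03 (np.float64(317.87673545069583), np.float64(237.72854519059405))
0.65 [283.0, 205.2, 67.3, 85.0]
```

View pics/w4.png

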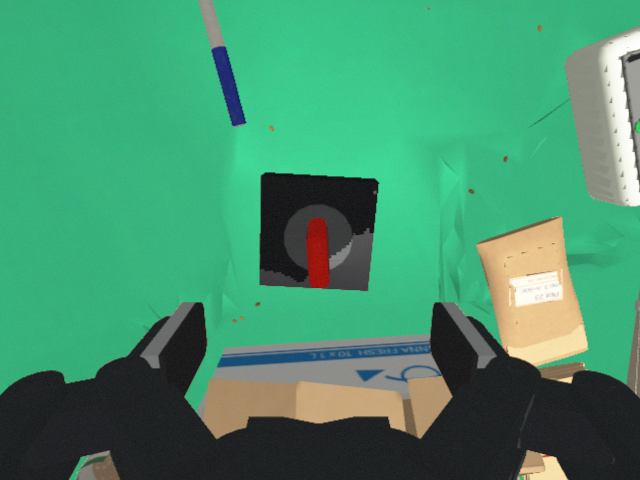

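The handle is upright in the image at column 318. The collar centre at (318,239) matches the predicted TCP projection (318,238), so the alignment is good. I'll descend and grip.

```bash
python3 -m handwheel '[{"dx":0,"dy":0,"dz":5,"wx":0,"wy":0,"wz":0,"claw":100},{"dx":0,"dy":0,"dz":3.5,"wx":0,"wy":0,"wz":0,"claw":100},{"dx":0,"dy":0,"dz":1.6,"wx":0,"wy":0,"wz":0,"claw":100},{"dx":0,"dy":0,"dz":0,"wx":0,"wy":0,"wz":0,"claw":0},{"dx":0,"dy":0,"dz":0,"wx":0,"wy":0,"wz":0,"claw":0},{"dx":0,"dy":0,"dz":0,"wx":0,"wy":0,"wz":0,"claw":0},{"dx":0,"dy":0,"dz":0,"wx":0,"wy":0,"wz":0,"claw":0},{"dx":0,"dy":0,"dz":0,"wx":0,"wy":0,"wz":0,"claw":0}]' 80
```

```text
clock: 6.88
position: [0.5176, 0.0492, 0.041]
tool_rot: [-3.141, 0.001, 2.996]
force: [-1.7, -1.1, 11.2]
grip_width: 0.011
finger_force: 77.9
```

```bash
python3 -m handwheel '[{"dx":0,"dy":0,"dz":-2,"wx":0,"wy":0,"wz":0,"claw":0},{"dx":0,"dy":0,"dz":-5,"wx":0,"wy":0,"wz":0,"claw":0},{"dx":0,"dy":0,"dz":-5,"wx":0,"wy":0,"wz":0,"claw":0},{"dx":0,"dy":0,"dz":0,"wx":0,"wy":0,"wz":0,"claw":0}]' && python3 -m handwheel '[{"dx":0.65,"dy":-5.05,"dz":0,"wx":0,"wy":0,"wz":0,"claw":0},{"dx":0.65,"dy":-5.05,"dz":0,"wx":0,"wy":0,"wz":0,"claw":0},{"dx":0.65,"dy":-5.05,"dz":0,"wx":0,"wy":0,"wz":0,"claw":0},{"dx":0.65,"dy":-5.05,"dz":0,"wx":0,"wy":0,"wz":0,"claw":0},{"dx":0.65,"dy":-5.05,"dz":0,"wx":0,"wy":0,"wz":0,"claw":0},{"dx":0.65,"dy":-5.05,"dz":0,"wx":0,"wy":0,"wz":0,"claw":0},{"dx":0.65,"dy":-5.05,"dz":0,"wx":0,"wy":0,"wz":0.08,"claw":0},{"dx":0,"dy":0,"dz":0,"wx":0,"wy":0,"wz":0,"claw":0}]'
python3 - <<'E'
from h import *
f=optics.grab_frame("wrist"); cv2.imwrite("pics/w5.png",f["frame"])
s=monitor.observe(); print(s["position"],s["tool_rot"],s["qpos"].round(2),s["clock"]); p=s["position"]
for L in ([.4212,-.2957,.066],p-[0,0,.030],p-[0,0,.017],):print(proj(f,np.array(L)))
d=np.array([.4212,-.2957])-p[:2];y=s["tool_rot"][2]
print("dx,dy cm",100*(d[0]*np.cos(y)+d[1]*np.sin(y)),100*(d[0]*np.sin(y)-d[1]*np.cos(y)))
for n in ("lock",):
    for m in optics.masks_of(n,"wrist")[:2]: print(n,m["p"],m["rect"])
E
```

```text
clock: 7.38
position: [0.5188, 0.0497, 0.1645]
tool_rot: [3.141, 0.005, 2.997]
force: [-0.5, -0.1, -1.6]
grip_width: 0.0109
finger_force: 77.9
clock: 8.38
position: [0.4194, -0.2972, 0.1601]
tool_rot: [-3.141, -0.001, 2.91]
force: [1.1, 0.8, -1.2]
grip_width: 0.0113
finger_force: 78.1
[ 0.42040845 -0.29490475  0.16028992] [ 3.14130399e+00 -5.50220282e-04  2.91404408e+00] [ 1.09  0.55 -0.81  1.93  0.51  0.88  1.36] 8.425
(np.float64(319.745152993225), np.float64(244.42640287452474))
(np.float64(321.41220694388164), np.float64(281.521946928238))
(np.float64(321.6293063485194), np.float64(292.66087063984463))
dx,dy cm -0.09505415530408423 -0.05961809982001412
lock 0.98 [277.8, 200.4, 83.2, 56.8]
lock 0.56 [264.9, 243.4, 109.4, 163.8]
```

View pics/w5.png

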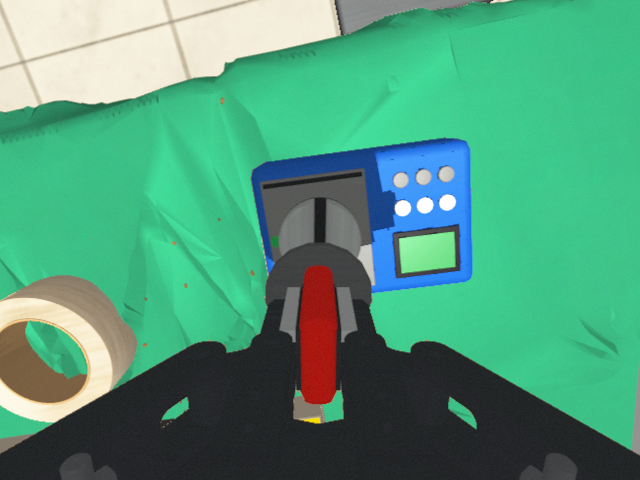

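The slot appears at column 319–320, rows 200–240, vertical in the image. The head, collar and handle are all centred near column 319, so blade and slot line up within about 1 mm. I'll lower the blade in.

```bash
python3 -m handwheel '[{"dx":-0.1,"dy":0,"dz":3,"wx":0,"wy":0,"wz":0,"claw":0},{"dx":0,"dy":0,"dz":2.8,"wx":0,"wy":0,"wz":0,"claw":0},{"dx":0,"dy":0,"dz":0.4,"wx":0,"wy":0,"wz":0,"claw":0},{"dx":0,"dy":0,"dz":0.4,"wx":0,"wy":0,"wz":0,"claw":0},{"dx":0,"dy":0,"dz":0,"wx":0,"wy":0,"wz":0,"claw":0}]' && python3 -m handwheel '[{"dx":0,"dy":0,"dz":0.3,"wx":0,"wy":0,"wz":0,"claw":0},{"dx":0,"dy":0,"dz":0.3,"wx":0,"wy":0,"wz":0,"claw":0},{"dx":0,"dy":0,"dz":0,"wx":0,"wy":0,"wz":0,"claw":0}]'
```

```text
clock: 9.1
position: [0.4226, -0.294, 0.095]
tool_rot: [-3.141, 0.001, 2.917]
force: [0.2, -0.2, -0.8]
grip_width: 0.0108
finger_force: 78.1
clock: 9.48
position: [0.4222, -0.2949, 0.0883]
tool_rot: [-3.141, 0.0, 2.916]
force: [0.8, -6.5, -2.5]
grip_width: 0.0111
finger_force: 77.9
```

```bash
python3 -m handwheel '[{"dx":0,"dy":-0.08,"dz":0.2,"wx":0,"wy":0,"wz":0,"claw":0},{"dx":0,"dy":0,"dz":0.2,"wx":0,"wy":0,"wz":0,"claw":0},{"dx":0,"dy":0,"dz":0,"wx":0,"wy":0,"wz":0,"claw":0},{"dx":0,"dy":0,"dz":0,"wx":0,"wy":0,"wz":0,"claw":0}]'
python3 - <<'E'
from workcell import monitor
s=monitor.observe();print(s["position"],s["force"],s["moment"])
E
```

```text
clock: 9.98
position: [0.4219, -0.295, 0.0842]
tool_rot: [-3.142, -0.0, 2.917]
force: [-0.0, -4.2, -2.7]
grip_width: 0.011
finger_force: 77.8
[ 0.42190813 -0.29503805  0.08418214] [-0.02625969 -4.17772972 -2.66994818] [-1.04038492  0.24109226 -0.04977144]
```

```bash
python3 -m handwheel '[{"dx":0.04,"dy":-0.07,"dz":0,"wx":0,"wy":0,"wz":0.1,"claw":0},{"dx":0,"dy":0,"dz":0,"wx":0,"wy":0,"wz":0.15,"claw":0},{"dx":0,"dy":0,"dz":0,"wx":0,"wy":0,"wz":0.15,"claw":0},{"dx":0,"dy":0,"dz":0,"wx":0,"wy":0,"wz":0.15,"claw":0},{"dx":0,"dy":0,"dz":0,"wx":0,"wy":0,"wz":0.15,"claw":0},{"dx":0,"dy":0,"dz":0,"wx":0,"wy":0,"wz":0,"claw":0}]' 100
python3 - <<'E'
from workcell import monitor
s=monitor.observe();print(s["force"],s["moment"],s["qpos"].round(2))
E
```

```text
clock: 10.72
position: [0.4208, -0.2966, 0.0843]
tool_rot: [-3.14, 0.001, 2.214]
force: [-4.2, -11.4, -2.0]
grip_width: 0.011
finger_force: 98.6
[ -4.18840854 -11.43165498  -1.9825876 ] [-2.67970953  0.84330064  0.04614113] [ 0.9   0.62 -0.54  1.98  0.5   0.67  0.68]
```

```bash
python3 -m handwheel '[{"dx":-0.06,"dy":-0.08,"dz":0,"wx":0,"wy":0,"wz":0.15,"claw":0},{"dx":0,"dy":0,"dz":0,"wx":0,"wy":0,"wz":0.15,"claw":0},{"dx":0,"dy":0,"dz":0,"wx":0,"wy":0,"wz":0.15,"claw":0},{"dx":0,"dy":0,"dz":0,"wx":0,"wy":0,"wz":0.15,"claw":0},{"dx":0,"dy":0,"dz":0,"wx":0,"wy":0,"wz":0,"claw":0}]'
python3 - <<'E'
from h import *
s=monitor.observe();print(s["force"],s["moment"],s["qpos"].round(2))
f=optics.grab_frame("wrist"); cv2.imwrite("pics/w6.png",f["frame"])
E
```

```text
clock: 11.35
position: [0.4203, -0.2969, 0.0842]
tool_rot: [-3.14, 0.0, 1.614]
force: [-6.1, -5.8, 0.8]
grip_width: 0.0109
finger_force: 98.9
[-6.07851613 -5.81083686  0.78738345] [-1.56404137  1.45018242  0.02455351] [ 0.79  0.59 -0.39  1.99  0.37  0.63  0.2 ]
```

View pics/w6.png

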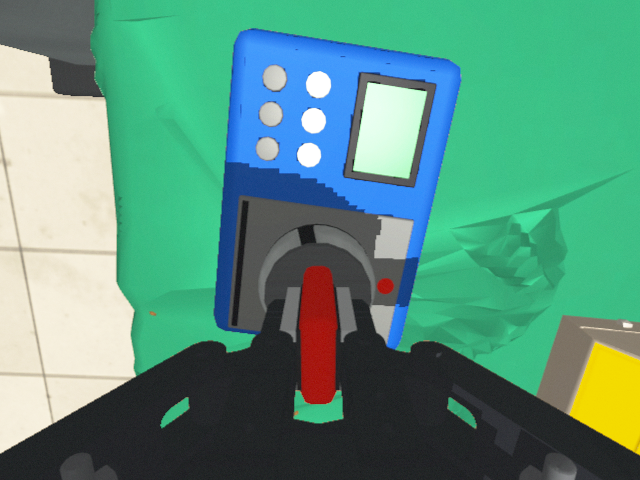

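The lock is following: the slot's far end shows at (307,235), lagging the blade by its play, and the tab has left the red dot at (385,286). I'll turn on to the stop.

```bash
python3 -m handwheel '[{"dx":0,"dy":0,"dz":0,"wx":0,"wy":0,"wz":0.15,"claw":0},{"dx":0,"dy":0,"dz":0,"wx":0,"wy":0,"wz":0.15,"claw":0},{"dx":0,"dy":0,"dz":0,"wx":0,"wy":0,"wz":0.1,"claw":0},{"dx":0,"dy":0,"dz":0,"wx":0,"wy":0,"wz":0.05,"claw":0},{"dx":0,"dy":0,"dz":0,"wx":0,"wy":0,"wz":0,"claw":0}]'
python3 - <<'E'
from h import *
s=monitor.observe();print(s["force"],s["moment"],s["tool_rot"])
f=optics.grab_frame("wrist"); cv2.imwrite("pics/w7.png",f["frame"])
E
```

```text
clock: 12.02
position: [0.4201, -0.2968, 0.0842]
tool_rot: [-3.14, 0.001, 1.166]
force: [-7.6, -5.7, 1.6]
grip_width: 0.0108
finger_force: 99.4
[-7.60995615 -5.66105246  1.62039151] [-1.57591426  1.85237121  0.70044989] [-3.13977042e+00  1.18367761e-03  1.16633990e+00]
```

View pics/w7.png

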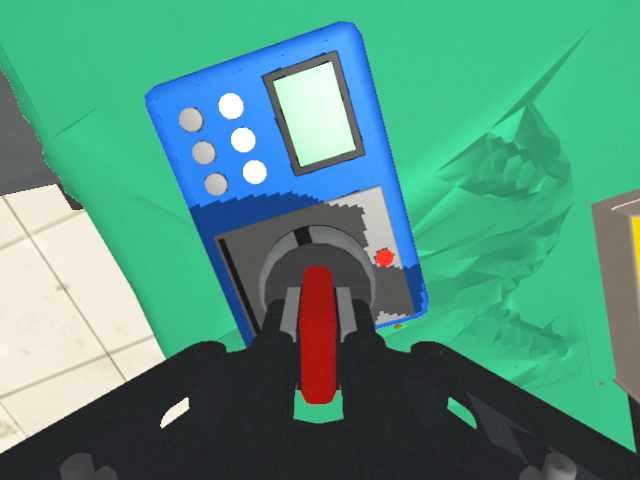

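The moment about z rose from 0.02 to 0.70 N m, so the lock is on its stop, and the red dot at (384,258) is now well off the tab. I'll unload within the play, lift, and turn back while raised.

```bash
python3 -m handwheel '[{"dx":0,"dy":0,"dz":0,"wx":0,"wy":0,"wz":-0.08,"claw":0},{"dx":0,"dy":0,"dz":-1,"wx":0,"wy":0,"wz":0,"claw":0},{"dx":0,"dy":0,"dz":-2,"wx":0,"wy":0,"wz":0,"claw":0},{"dx":0,"dy":0,"dz":-5,"wx":0,"wy":0,"wz":0,"claw":0},{"dx":0,"dy":0,"dz":0,"wx":0,"wy":0,"wz":-0.18,"claw":0},{"dx":0,"dy":0,"dz":0,"wx":0,"wy":0,"wz":-0.18,"claw":0},{"dx":0,"dy":0,"dz":0,"wx":0,"wy":0,"wz":-0.18,"claw":0},{"dx":0,"dy":0,"dz":0,"wx":0,"wy":0,"wz":-0.18,"claw":0}]' && python3 -m handwheel '[{"dx":0,"dy":0,"dz":0,"wx":0,"wy":0,"wz":-0.18,"claw":0},{"dx":0,"dy":0,"dz":0,"wx":0,"wy":0,"wz":-0.18,"claw":0},{"dx":0,"dy":0,"dz":0,"wx":0,"wy":0,"wz":-0.18,"claw":0},{"dx":0,"dy":0,"dz":0,"wx":0,"wy":0,"wz":-0.18,"claw":0},{"dx":0,"dy":0,"dz":0,"wx":0,"wy":0,"wz":-0.18,"claw":0},{"dx":0,"dy":0,"dz":0,"wx":0,"wy":0,"wz":-0.13,"claw":0},{"dx":0,"dy":0,"dz":0,"wx":0,"wy":0,"wz":0,"claw":0}]'
python3 - <<'E'
from h import *
f=optics.grab_frame("top")
s=monitor.observe();p=s["position"];y=s["tool_rot"][2];d=np.array([.516,.0492])-p[:2]
print(p,y,s["qpos"].round(2),"dx,dy cm",100*(d[0]*np.cos(y)+d[1]*np.sin(y)),100*(d[0]*np.sin(y)-d[1]*np.cos(y)))
E
```

```text
clock: 13.08
position: [0.4217, -0.296, 0.1649]
tool_rot: [3.141, 0.0, 1.972]
force: [0.2, -0.3, -1.8]
grip_width: 0.0108
finger_force: 98.9
clock: 13.95
position: [0.4215, -0.2962, 0.1647]
tool_rot: [3.141, 0.001, 2.995]
force: [0.1, -0.5, -1.7]
grip_width: 0.0107
finger_force: 98.9
[ 0.42143974 -0.29625953  0.16461184] 2.9930582394738785 [ 1.07  0.54 -0.77  1.92  0.48  0.87  1.47] dx,dy cm -4.239490446052736 35.56495518748655
```

```bash
python3 -m handwheel '[{"dx":-0.6,"dy":5.1,"dz":0,"wx":0,"wy":0,"wz":0,"claw":0},{"dx":-0.6,"dy":5.1,"dz":0,"wx":0,"wy":0,"wz":0,"claw":0},{"dx":-0.6,"dy":5.1,"dz":0,"wx":0,"wy":0,"wz":0,"claw":0},{"dx":-0.6,"dy":5.1,"dz":0,"wx":0,"wy":0,"wz":0,"claw":0},{"dx":-0.6,"dy":5.1,"dz":0,"wx":0,"wy":0,"wz":0,"claw":0},{"dx":-0.6,"dy":5.1,"dz":0,"wx":0,"wy":0,"wz":0,"claw":0},{"dx":-0.6,"dy":5,"dz":0,"wx":0,"wy":0,"wz":0,"claw":0},{"dx":0,"dy":0,"dz":0,"wx":0,"wy":0,"wz":0,"claw":0}]'
python3 - <<'E'
from h import *
ft=optics.grab_frame("top")
f=optics.grab_frame("wrist"); 
cv2.imwrite("pics/w8.png",np.hstack([cv2.resize(f["frame"][120:420,180:460],(420,450)),cv2.resize(ft["frame"][235:310,400:460],(360,450))]))
s=monitor.observe();p=s["position"];y=s["tool_rot"][2];d=np.array([.516,.0492])-p[:2]
print(p,s["tool_rot"],"dx,dy cm",100*(d[0]*np.cos(y)+d[1]*np.sin(y)),100*(d[0]*np.sin(y)-d[1]*np.cos(y)))
for L in ([.516,.0492,.024],p-[0,0,.017]):print(proj(f,np.array(L)))
for n in ("stand_hole","key_grip"):
  for m in optics.masks_of(n,"wrist")[:2]: print(n,m["p"],m["rect"])
E
```

```text
clock: 15.0
position: [0.5146, 0.0543, 0.1648]
tool_rot: [3.139, 0.001, 2.999]
force: [0.3, -1.7, -0.2]
grip_width: 0.0104
finger_force: 98.9
[0.51404747 0.05017604 0.16436382] [-3.14136513e+00 -1.28016040e-04  2.99533595e+00] dx,dy cm -0.20739266905945114 -0.06810653171439661
(np.float64(313.9219361093065), np.float64(227.17388093025951))
(np.float64(312.66549491415367), np.float64(291.3255369683529))
stand_hole 0.9 [258.5, 171.2, 110.6, 101.5]
key_grip 0.83 [264.2, 242.6, 109.1, 162.4]
```

View pics/w8.png

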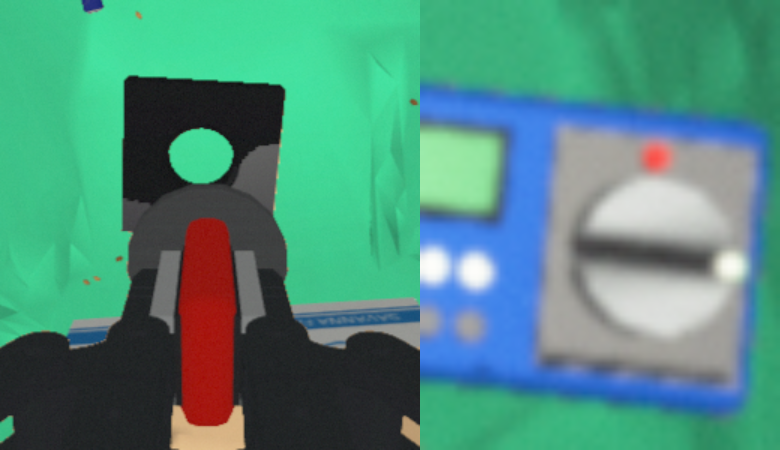

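The wrist half shows the empty hole centred near column 314, row 226, matching the predicted (314,227) for (0.516, 0.049). The top half shows the lock's tab on the right by the green dot and the slot a quarter turn on, so it's locked. Now I'll lower the key.

```bash
python3 -m handwheel '[{"dx":-0.2,"dy":0,"dz":3,"wx":0,"wy":0,"wz":0,"claw":0},{"dx":0,"dy":0,"dz":4,"wx":0,"wy":0,"wz":0,"claw":0},{"dx":0,"dy":0,"dz":1.5,"wx":0,"wy":0,"wz":0,"claw":0},{"dx":0,"dy":0,"dz":0,"wx":0,"wy":0,"wz":0,"claw":0},{"dx":0,"dy":0,"dz":0,"wx":0,"wy":0,"wz":0,"claw":0}]'; python3 -c "
from workcell import monitor
s=monitor.observe();print(s['position'])"
```

```text
clock: 15.82
position: [0.5168, 0.0494, 0.0805]
tool_rot: [3.141, 0.001, 2.996]
force: [-0.6, 0.5, -0.1]
grip_width: 0.0108
finger_force: 98.9
[0.51681116 0.04937578 0.08049246]
```

Position is on target; the blade tip is 2.6 cm above the mouth. Going down to TCP 0.041, gently at the end.

```bash
python3 -m handwheel '[{"dx":0,"dy":0,"dz":2.2,"wx":0,"wy":0,"wz":0,"claw":0},{"dx":0,"dy":0,"dz":1.0,"wx":0,"wy":0,"wz":0,"claw":0},{"dx":0,"dy":0,"dz":0.5,"wx":0,"wy":0,"wz":0,"claw":0},{"dx":0,"dy":0,"dz":0.1,"wx":0,"wy":0,"wz":0,"claw":0},{"dx":0,"dy":0,"dz":0.1,"wx":0,"wy":0,"wz":0,"claw":0},{"dx":0,"dy":0,"dz":0,"wx":0,"wy":0,"wz":0,"claw":0}]'
```

```text
clock: 16.58
position: [0.5164, 0.0495, 0.0411]
tool_rot: [-3.142, 0.001, 2.997]
force: [-2.6, -0.1, 8.9]
grip_width: 0.0109
finger_force: 100.5
```

```bash
python3 -m handwheel '[{"dx":0,"dy":0,"dz":0,"wx":0,"wy":0,"wz":0,"claw":40},{"dx":0,"dy":0,"dz":0,"wx":0,"wy":0,"wz":0,"claw":100},{"dx":0,"dy":0,"dz":0,"wx":0,"wy":0,"wz":0,"claw":100},{"dx":0,"dy":0,"dz":0,"wx":0,"wy":0,"wz":0,"claw":100},{"dx":0,"dy":0,"dz":0,"wx":0,"wy":0,"wz":0,"claw":100}]' && python3 -m handwheel '[{"dx":0,"dy":0,"dz":-3,"wx":0,"wy":0,"wz":0,"claw":100},{"dx":0,"dy":0,"dz":-5,"wx":0,"wy":0,"wz":0,"claw":100},{"dx":0,"dy":0,"dz":-4,"wx":0,"wy":0,"wz":0,"claw":100},{"dx":0,"dy":0,"dz":0,"wx":0,"wy":0,"wz":0,"claw":100},{"dx":0,"dy":0,"dz":0,"wx":0,"wy":0,"wz":0,"claw":100}]'
python3 - <<'E'
from h import *
f=optics.grab_frame("wrist"); s=optics.grab_frame("scene")
cv2.imwrite("pics/w9.png",np.hstack([cv2.resize(f["frame"][120:320,220:420],(400,400)),cv2.resize(s["frame"][210:300,230:320],(400,400))]))
print([proj(f,np.array(q)) for q in([.516,.0493,.03],[.516,.0493,.024])], monitor.observe()["force"])
E
```

```text
clock: 17.2
position: [0.5162, 0.0494, 0.0403]
tool_rot: [3.142, -0.0, 2.997]
force: [0.2, -0.1, 0.4]
grip_width: 0.0855
finger_force: 0.0
clock: 17.82
position: [0.5159, 0.0491, 0.1599]
tool_rot: [-3.141, -0.0, 2.996]
force: [-0.3, 0.1, 0.5]
grip_width: 0.0853
finger_force: 0.0
[(np.float64(317.3018219218396), np.float64(228.13530511233105)), (np.float64(317.3223955698697), np.float64(226.11102712238704))] [-0.88055298 -0.35478202 -0.28480841]
```

View pics/w9.png

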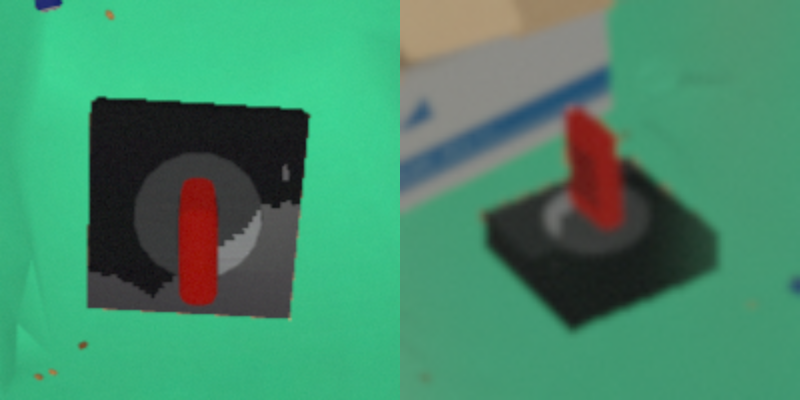

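The wrist half shows the collar flat and centred on the block, at crop (198,215), which is about (319,228) against a prediction of (317,228). The scene half shows the key upright and the gripper clear. Handing in.

```bash
python3 -c "
from workcell import job_done
print(job_done())"
```

```text
the job is handed in; nothing more can be done
None
```

The lock is turned to its stop, the key is standing fully down and released in its stand, and the job is handed in at about 18 s on the robot's clock; no verdict was returned.

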